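Proof-load a moulded bracket on a push-gauge stand

TASK

Put the white bracket in the gauge stand under its proof load, working only with the two knobs and leaving the rest of the bench alone. First turn the big black outer knob clockwise until the foot just rests on the bracket and the needle barely lifts (5 N at most), let go, and see that it stays lifted. Then leave that knob alone and, with only the small inner knob, bring the needle into the green band, never as far as the red one, and take your hand away with the load standing.

Things in the scene. Friction and masses are not known exactly. Their poses are not given: they have to be found in the camera images.
- gauge_stand: grey-blue screw stand with a dial push gauge, base 170 x 120 mm, fixed to the bench. Origin: centre of the underside; x runs from the gauge (front, -x, faces the robot) to the column (rear, +x). The two knobs share a vertical axis at stand x = +45 mm, y = 0 on top of the column, whose housing ends 183 mm above the bench; the rest of the stand, knobs apart, is lower.
- coarse_knob: black ribbed outer knob, 56 mm diameter, 20 mm thick, white line on top; underside 196 mm, top 216 mm above the bench. Origin: centre of its underside, z up, turns with the knob. Clockwise from above lowers the gauge, 6 mm per rad; stays where it is left; takes about 0.2 N m; it may spring back by up to 0.05 rad as the fingers let go. With the foot on the bracket 0.01 rad adds about 0.4 N.
- coarse_grip (a point): centre of the coarse knob, 206 mm above the bench (it shifts up or down with the fine drive by 3 mm at most, at the start by 1 mm); grasp its 56 mm from above, the inner knob then stands between the fingers
- fine_knob: ribbed aluminium inner knob on its own shaft (neither knob turns the other), 28 mm diameter, 32 mm tall; underside 220 mm, top 252 mm above the bench. Origin: centre of its underside, z up, turns with it. Clockwise from above lowers the gauge, 1.2 mm per rad, about 9 N per rad once loaded; at least 2.2 rad clockwise are left at the start; stays where it is left; takes about 0.05 N m.
- fine_grip (a point): centre of the fine knob's upper part, 240 mm above the bench; fingertips 19 mm lower stay clear of the coarse knob
- fine_mark (a point): white line of the fine knob, on its top face 12 mm from the axis; turns with the knob
- gauge_needle (a joint): red needle of the dial, rad clockwise from its rest: 0 = no load, 0.175 rad per N (spring 12 N per mm). 5 N = 0.88; green band 10 to 14 N = 1.75 to 2.45; red band 18 to 25 N = from 3.15
- dial_center (a point): middle of the 57 mm white dial face, which looks forward (to the stand's -x) and 45 degrees up; the needle rests at the lower left, the green band is at the top, the red band on the right
- arch_bracket: white moulded bracket with an arch through it, 50 x 56 mm and 50 mm tall, loose in the low corner nest on the stand's anvil, its underside 27 mm above the bench. Origin: centre of the underside, z up. Above it hangs the gauge foot, a black rubber disc of 20 mm, at the start 9 to 17 mm clear of its top (not measured: watch the needle)
- boom_arm: obstacle: black folding lamp boom on a post, fixed. Origin at its foot. Its dark plates hang over the bench on the right, 0.30 to 0.52 m up between x 0.50 and 0.66, y -0.35 and -0.12, and on beyond x 0.66, y -0.05 to 0.15 from 0.22 m up. Coming from the right, swing the arm across in front of it, the tool within 0.42 m of the base axis, and reach out only from y = 0 leftwards
- bracket_waiting: a second white bracket like it, loose on the bench behind the stand: a bystander
- red_pliers: red pliers 145 x 62 x 12 mm lying to the left: a bystander. Origin: centre of the underside
- pocket_gauge: grey pocket gauge 116 x 45 x 14 mm lying in front on the right: a bystander. Origin: centre of the underside

How it is judged (in metres and radians):
On the way, in this order (a step that is already met when the one before it is completed fails the run):
1. the foot just rests on the bracket, brought down with the coarse knob: needle between 0.06 and 0.9 rad (0.3 to 5 N), knob let go, fine knob not yet turned (value of joint gauge_needle between 0.06 and 0.9 rad and distance of fine_mark from where it was at the start of the episode below 0.003 m and contact force between the fingers and coarse_knob below 0.3 N), for 0.3 s.
2. the needle is brought into the green band with the fine knob (value of joint gauge_needle between 1.66 and 2.54 rad and distance of fine_mark from where it was at the start of the episode above 0.0035 m and x of arch_bracket in the frame of gauge_stand between -0.038 and -0.022 m and y of arch_bracket in the frame of gauge_stand between -0.008 and 0.008 m and angle between arch_bracket's own z axis and vertical below 0.05 rad), for 0.3 s.
At the end, for the whole second after the job is handed in: The needle stands still in the green band (1.66 to 2.54 rad, 9.5 to 14.5 N) with the foot pressing on the bracket, the fine knob turned by at least 0.3 rad (its mark 3.5 mm away from the start), the bracket upright in its nest under the foot within 8 mm (all of step 2 and velocity of joint gauge_needle between -0.1 and 0.1 rad/s); the robot touches nothing.
It fails at once if overload: the needle reaches the red band (3.2 rad) (value of joint gauge_needle above 3.2 rad).
It fails at once if more than 6 N put on with the coarse knob (needle over 1.05 rad before the fine knob has turned) (value of joint gauge_needle above 1.05 rad and distance of fine_mark from where it was at the start of the episode below 0.0015 m).
It fails at once if the coarse knob handled again (over 3 N) after the fine knob has been turned (distance of fine_mark from where it was at the start of the episode above 0.003 m and contact force between the fingers and coarse_knob above 3 N).
It fails at once if the bracket handled by the robot (contact force between any of the arm, the fingers and arch_bracket above 2 N).
It fails at once if a bystander moved by more than 30 mm (distance of any of bracket_waiting, red_pliers, pocket_gauge from where it was at the start of the episode above 0.03 m).
It also fails if it takes over 72 s, if anything falls off the work surface, if the arm or the gripper's body presses on something with over 40 N, if the wrist force passes 120 N, or if a joint passes its speed limit or range.

ROBOT

A 7-joint arm with a two-finger parallel gripper is mounted at the origin on a cart in front of the work surface, level with it; the furniture and walls round the work are solid. World frame = base frame: x ahead of the robot, y to its left, z up, the work surface at z = 0. Lengths are in m, angles in degrees, forces in N, time in s.
With the tool pointing down it reaches from about 0.4 to 0.85 m from the base axis. Payload 10.4 kg.
Tool frame: the origin (TCP) lies at the very end of the fingers, on their centre line; the grasp point (between the pads) lies env.tcp_to_grasp behind it (env.tcp_to_grasp is the distance from the TCP to the grasp point, in m); z points along the fingers, y is the line along which they close (so a half turn about z gives the same grasp; the last joint's range is limited). The gripper opens to 87 mm and grips with 3 to 60 N. Pads are 19 mm wide; open, the fingers measure 117 mm over their backs; the gripper's body (75 mm by 190 mm) begins 51 mm behind the grasp point.
Start: joints at [-65.065, 19.034, -3.707, 83.658, 1.238, 77.344, -5.071], TCP at [0.276, 0.561, 0.223] pointing down, gripper open.
Joint ranges: [-148.97, 148.97], [-28.65, 121.19], [-84.17, 76.75], [9.2, 138.47], [-72.65, 252.65], [3.7, 117.97], [-149.18, 149.18]. Speed limits (degrees/s): [127.2, 127.2, 159.86, 159.86, 180, 180, 180].

INTERFACE

Orientations are given as [roll, pitch, yaw] about the fixed x, y, z axes, in that order (R = Rz(yaw) Ry(pitch) Rx(roll)).
In Python, from station import sensors, snapshot, calibration, job_done, search_frame, place_of, env gives the robot as it stands.
- The arm moves only by the tool step_arm, never from a script. Its argument "plan" is a list that holds one entry, the list of rows, each a list of 5 numbers: the finger opening in m, from 0 to 0.087, then the shift along the tool's x, y, z in m, then the turn about the tool's z in rad. A call has 1 to 5 rows; each row shifts and turns the commanded pose from where the row before left it, along the tool's axes as they then stand; what a row does not reach is not made up. A row lasts 1/8 s, in which the tool goes at most 62.5 mm and 10.7 degrees, less where a joint would pass 70% of its speed; a pose out of reach is approached as far as the arm can. A call with a gripper value outside its range is refused whole. The fingers move at their own pace and stop on an object; "force" is the grip in N (left out, the last holds). Time passes only in rows, so rows that do not move let the fingers close. It gives the time, the measured TCP pose, the force, the opening and the grip force at its end, in the units of the state.
- sensors.state(): the state, without advancing time (a new reading comes with each control period).
- snapshot(name): name is "scene" or "top"; returns the picture (420x560x3 uint8, red, green, blue); there is no depth.
- calibration(name): a dict with "fovy" (degrees; the focal length in pixels is half the picture's height over the tangent of half this angle, whatever the lens; pixels are square), "cx", "cy" (the principal point, pixels), "k1" (the pictures are not rectified: a ray, as slopes to the right and down, at radius r is drawn at 1 + k1 r^2 times it, then the intrinsics apply), "position" and "attitude" of the camera in the world. Camera axes: x right, y up, looking along -z (the intrinsics and any distortion apply to the point x, -y, -z); pixel columns grow to the right and rows downward; lengths in m; the calibration is good to about 2 mm. A picture is of the moment at which its call begins. calibration takes no time and is no camera call.
- job_done(): hands the job in; it is judged then, once.
Trained networks look in the newest picture that a camera, given by its name, has taken for a name from the list of things; names that differ only in an ending like _2 or _b are one class to them, and where a whole thing is asked for, a point or a joint stands for the part that bears it (a point fixed in the world has none). Each returns a list of dicts, best first, with "p" (0 to 1); they miss things now and then, are a little off and sometimes report something else, mostly with a low value. They report only what shows in the picture. A call takes as long as a camera call.
- search_frame(camera, name): "box" ([left, top, right, bottom] in pixels, round what is visible of it).
- place_of(camera, name): "position" ([column, row] in pixels: a listed point, or the origin of a listed thing).
The state is a dict: "t": time; "joint_pos": joint angles; "qvel": joint speeds; "joint_efforts": joint torques, N m; "position": TCP position; "tool_rot": TCP orientation; "ft_force": force on the tool from outside, world axes, zero at the start; "ft_torque": the same for the moment, N m; "gripper_width": finger opening in m; "gripper_force": force on a finger pad.
Only numpy, scipy, OpenCV 4.12 (cv2) and the standard library are available. Lean on these libraries where they do the work, as an engineer would, in place of code of your own. Each camera call takes 0.05 s, during which the arm holds its last target. There are 200 camera calls.

## Working session

There is one attempt and no reset: what is moved stays moved. The work goes in short steps, Python scripts to look and compute and a tool call to move; the robot and the scene stay as the last step left them, time stands still between calls to the robot, and variables do not carry over. Pictures are saved under pics/ and viewed, at most 10 in all, crops included, and the job is handed in when it is done.

Besides the shell and the picture viewer there is one more tool, called after "Emit:" as name([rows], argument=value, ...), one row to a line, values as JSON. step_arm: Moves the arm, as the interface text tells. Its arguments: {"type":"object","properties":{"plan":{"type":"array","items":{"type":"array","items":{"type":"array","items":{"type":"number"}}}},"force":{"type":"number"}},"required":["plan"]}

```bash
mkdir -p pics
cat > h.py <<'E'
import numpy as np, cv2
from scipy.spatial.transform import Rotation as R
from station import sensors, snapshot, calibration, job_done, search_frame, place_of, env
def Rot(c):
    a=np.array(c["attitude"],float)
    if a.shape==(3,3): return a
    return (R.from_quat(a) if a.size==4 else R.from_euler('xyz',a,degrees=True)).as_matrix()
def ray(name,px):
    c=calibration(name); f=210/np.tan(np.radians(c["fovy"]/2))
    d=np.array([(px[0]-c["cx"])/f,(px[1]-c["cy"])/f]); u=d.copy()
    for _ in range(30): u=d/(1+c["k1"]*(u@u))
    return np.array(c["position"]), Rot(c)@np.array([u[0],-u[1],-1])
def atz(name,px,z):
    p,d=ray(name,px); return p+d*(z-p[2])/d[2]
def proj(name,P):
    c=calibration(name); f=210/np.tan(np.radians(c["fovy"]/2))
    q=Rot(c).T@(np.array(P)-np.array(c["position"])); u=np.array([q[0],-q[1]])/-q[2]
    return u*(1+c["k1"]*(u@u))*f+[c["cx"],c["cy"]]
def save(n,im): cv2.imwrite("pics/"+n+".png",cv2.cvtColor(im,cv2.COLOR_RGB2BGR))
E
python3 - <<'E'
from h import *
print(sensors.state(), env.tcp_to_grasp)
ims=[]
for n in ("scene","top"):
    print(n,calibration(n)); im=snapshot(n); ims.append(im); save(n+"0",im)
    for k,z in (("gauge_stand",0),("coarse_knob",.196),("fine_knob",.22),("fine_grip",.24),("fine_mark",.252),("coarse_grip",.207),("dial_center",None),("arch_bracket",.027)):
        r=place_of(n,k)[:2]
        for q in r: print(k,np.round(q["position"],1),round(q["p"],2), atz(n,q["position"],z).round(4) if z is not None else "")
E
```

```text
{'t': 0.0, 'joint_pos': array([-65.06442411,  19.0723727 ,  -3.70680941,  83.7064766 ,
         1.23930646,  77.34381851,  -5.07216476]), 'qvel': array([-0.06942704,  0.0216624 , -0.02252776,  0.01217256,  0.00536843,
        0.05455004,  0.05849568]), 'joint_efforts': array([-6.98119275e-04, -6.23236728e+01,  2.42525636e-02, -3.89907753e+01,
       -6.15328085e-02,  3.95387539e-02,  1.16516067e-04]), 'position': array([0.276082  , 0.56027711, 0.22174568]), 'tool_rot': array([-1.79917424e+02,  5.62835241e-03,  1.53769435e+02]), 'ft_force': array([-0.11993813,  0.38612961, -0.16645511]), 'ft_torque': array([0.04790052, 0.0141266 , 0.00905689]), 'gripper_force': 0.0, 'gripper_width': 0.08718629393320483} 0.0187
scene {'fovy': 55.19019013310801, 'cx': 273.4284594876141, 'cy': 196.28618126328612, 'k1': -0.07889885032551501, 'position': array([ 0.06889664, -0.70295023,  0.58526765]), 'attitude': array([ 66.35798704,   1.30342937, -32.12915928])}
gauge_stand [245.5 260.1] 0.62 [0.4809 0.1188 0.    ]
coarse_knob [260.9 183.4] 0.64 [0.5523 0.145  0.196 ]
fine_knob [256.6 178.9] 0.48 [0.5291 0.1254 0.22  ]
fine_grip [258.9 171.8] 0.7 [0.5332 0.1193 0.24  ]
fine_mark [258.9 167.8] 0.71 [0.5315 0.1156 0.252 ]
coarse_grip [259.3 186.8] 0.77 [0.5238 0.1037 0.207 ]
dial_center [229.4 216.5] 0.71 
arch_bracket [242.1 251.1] 0.8 [0.4754 0.1246 0.027 ]
top {'fovy': 44.72472424854266, 'cx': 289.34957183351355, 'cy': 213.04005525521734, 'k1': -0.1950596868855963, 'position': array([0.488733  , 0.08593032, 1.2540594 ]), 'attitude': array([  3.03918655,  -0.21635646, -91.28421751])}
gauge_stand [274.3 241. ] 0.57 [0.4873 0.1182 0.    ]
coarse_knob [267.8 220.2] 0.78 [0.5309 0.1257 0.196 ]
fine_knob [267.6 215.9] 0.62 [0.5387 0.125  0.22  ]
fine_mark [265.4 222.2] 0.46 [0.5249 0.1284 0.252 ]
coarse_grip [268.5 217.8] 0.57 [0.5354 0.1238 0.207 ]
dial_center [278.8 263. ] 0.91 
arch_bracket [274.9 251.5] 0.61 [0.4621 0.1166 0.027 ]
```

Run:
```python
from h import *
a=cv2.imread("pics/top0.png")[150:310,180:380]; b=cv2.imread("pics/scene0.png")[120:300,150:350]
cv2.imwrite("pics/c0.png",np.hstack([cv2.resize(a,(400,480)if 0 else (400,320),interpolation=cv2.INTER_CUBIC),cv2.resize(b,(356,320),interpolation=cv2.INTER_CUBIC)]))
cv2.imwrite("pics/full0.png",cv2.resize(np.hstack([cv2.imread("pics/top0.png"),cv2.imread("pics/scene0.png")]),(800,300)))
```

```text
(no output)
```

View pics/c0.png

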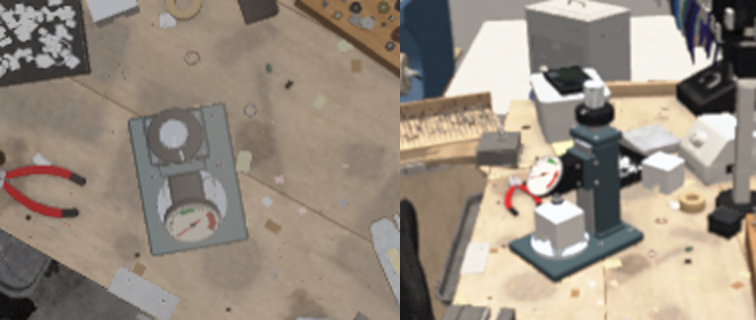

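View pics/full0.png

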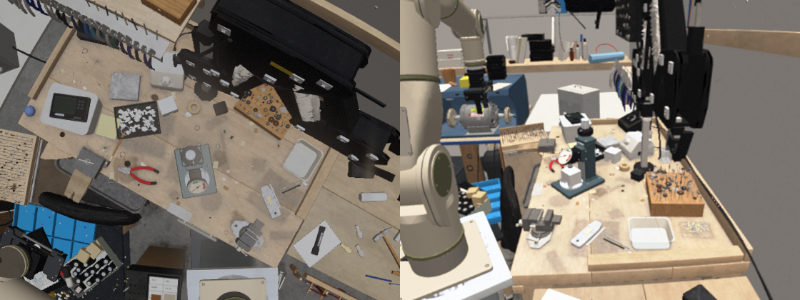

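Run:
```python
from h import *
a=cv2.imread("pics/top0.png")
x0,y0=235,185
c=cv2.resize(a[y0:y0+100,x0:x0+75],None,fx=6,fy=6,interpolation=cv2.INTER_CUBIC)
# overlays for hypothesised axis
A=np.array([.5345,.1245])
for z,r,col in ((.216,.028,(0,0,255)),(.252,.014,(0,255,0))):
    pts=[(proj("top",[A[0]+r*np.cos(t),A[1]+r*np.sin(t),z])-[x0,y0]+.5)*6 for t in np.linspace(0,6.28,40)]
    cv2.polylines(c,[np.int32(pts)],True,col,1)
s=cv2.imread("pics/scene0.png"); u0,v0=215,145
d=cv2.resize(s[v0:v0+120,u0:u0+70],None,fx=5,fy=5,interpolation=cv2.INTER_CUBIC)
for z,r,col in ((.216,.028,(0,0,255)),(.252,.014,(0,255,0))):
    pts=[(proj("scene",[A[0]+r*np.cos(t),A[1]+r*np.sin(t),z])-[u0,v0]+.5)*5 for t in np.linspace(0,6.28,40)]
    cv2.polylines(d,[np.int32(pts)],True,col,1)
cv2.imwrite("pics/c1.png",np.hstack([c[:600],np.vstack([d[:600]])])[:600,:800])
```

```text
(no output)
```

View pics/c1.png

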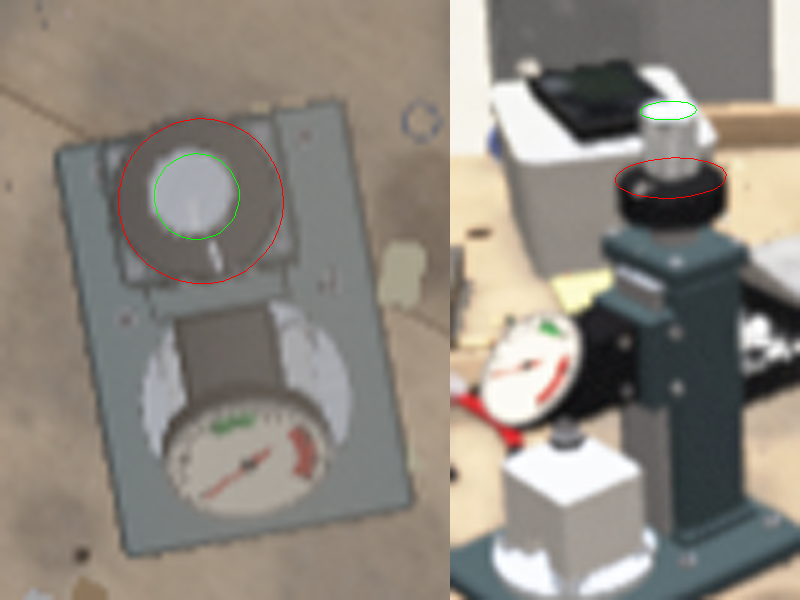

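Emit:
step_arm([
  [[0.087,0,0,-0.03,0],[0.087,0,0,-0.04,-0.18],[0.087,0,0,-0.04,-0.18],[0.087,0,0,0,-0.18],[0.087,0,0,0,-0.18]],
], force=20)

```text
t: 1.52
position: [0.2763, 0.5608, 0.3331]
tool_rot: [180.0, 0.0, -164.6]
ft_force: [-0.1, -0.4, 0.5]
gripper_width: 0.087
gripper_force: 0.0
```

Emit:
step_arm([
  [[0.087,0,0,0,-0.18],[0.087,0,0,0,-0.1],[0.087,0,0,0,0]],
])

```text
t: 1.9
position: [0.2763, 0.5606, 0.3326]
tool_rot: [180.0, -0.0, -149.0]
ft_force: [0.4, -0.6, 0.5]
gripper_width: 0.087
gripper_force: 0.0
```

```bash
cat >> h.py <<'E'
def go(x,y,z):
    s=sensors.state(); M=R.from_euler('xyz',s["tool_rot"],degrees=True).as_matrix()
    print("t",s["t"],"j",s["joint_pos"].round(1),"pos",s["position"].round(4),"rot",s["tool_rot"].round(1),"toolshift",(M.T@(np.array([x,y,z])-s["position"])).round(4),"F",s["ft_force"].round(1),"Tz",round(s["ft_torque"][2],2),"w",round(s["gripper_width"],4))
E
python3 -c "
from h import *
go(.536,.126,.32)"
```

```text
t 1.9 j [-60.2  17.8 -10.4  72.5   3.2  90.   50.9] pos [0.2763 0.5606 0.3326] rot [ 180.   -0. -149.] toolshift [ 0.0014 -0.5063  0.0125] F [ 0.4 -0.6  0.5] Tz -0.06 w 0.087
```

Emit:
step_arm([
  [[0.087,0,-0.05,0,0],[0.087,0,-0.055,0,0],[0.087,0,-0.055,0,0],[0.087,0,-0.055,0,0],[0.087,0,-0.055,0,0]],
])

```text
t: 2.52
position: [0.4163, 0.3277, 0.3328]
tool_rot: [180.0, 0.0, -149.1]
ft_force: [0.9, 0.6, 0.1]
gripper_width: 0.0871
gripper_force: 0.0
```

Emit:
step_arm([
  [[0.087,0,-0.055,0,0],[0.087,0,-0.055,0,0],[0.087,0,-0.055,0,0],[0.087,0,-0.055,0,0],[0.087,0,0,0,0]],
])

```text
t: 3.15
position: [0.5308, 0.1361, 0.3326]
tool_rot: [-179.9, -0.0, -149.5]
ft_force: [-0.3, 0.6, -0.2]
gripper_width: 0.0871
gripper_force: 0.0
```

Run:
```python
from h import *
go(.536,.126,.187)
s=snapshot("scene"); t=snapshot("top"); save("s1",s); save("t1",t)
c=cv2.resize(s[110:290,150:350],(500,450),interpolation=cv2.INTER_CUBIC); d=cv2.resize(t[130:310,200:320],(300,450),interpolation=cv2.INTER_CUBIC)
save("c2",np.hstack([c,d]))
```

```text
t 3.15 j [-28.1   6.9   9.9  85.5  -1.1  87.7 102.3] pos [0.5308 0.1361 0.3326] rot [-179.9   -0.  -149.5] toolshift [ 0.0006 -0.0111  0.1456] F [-0.3  0.6 -0.2] Tz -0.02 w 0.0871
```

View pics/c2.png

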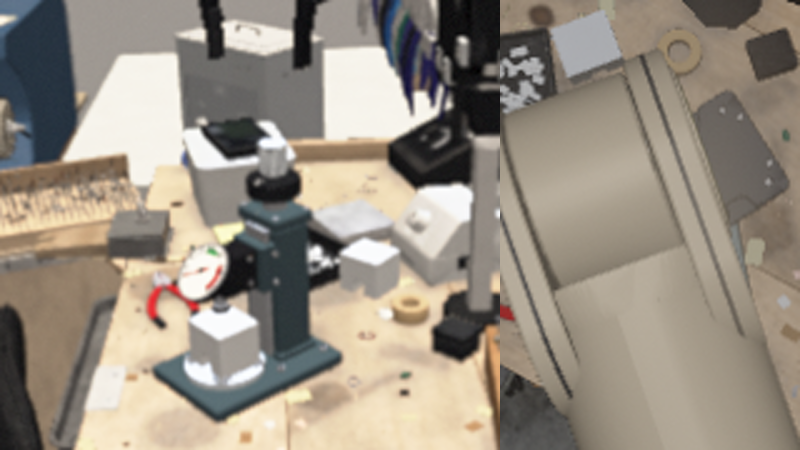

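Emit:
step_arm([
  [[0.087,0.0005,-0.011,0.03,0],[0.087,0,0,0.04,0],[0.087,0,0,0.04,0],[0.087,0,0,0.035,0],[0.087,0,0,0,0]],
])

```text
t: 3.88
position: [0.5326, 0.1326, 0.1858]
tool_rot: [179.9, -0.2, -148.8]
ft_force: [0.0, -0.1, 0.6]
gripper_width: 0.0868
gripper_force: 0.0
```

Run:
```python
from h import *
go(.536,.126,.187)
s=snapshot("scene"); save("s2",s)
c=cv2.resize(s[130:290,170:330],(600,600),interpolation=cv2.INTER_CUBIC)
save("c3",c)
```

```text
t 3.875 j [-27.2  10.8   9.6  98.7  -1.9  70.9 104. ] pos [0.5326 0.1326 0.1858] rot [ 179.9   -0.2 -148.8] toolshift [ 0.0005 -0.0074 -0.0012] F [ 0.  -0.1  0.6] Tz -0.02 w 0.0868
```

View pics/c3.png

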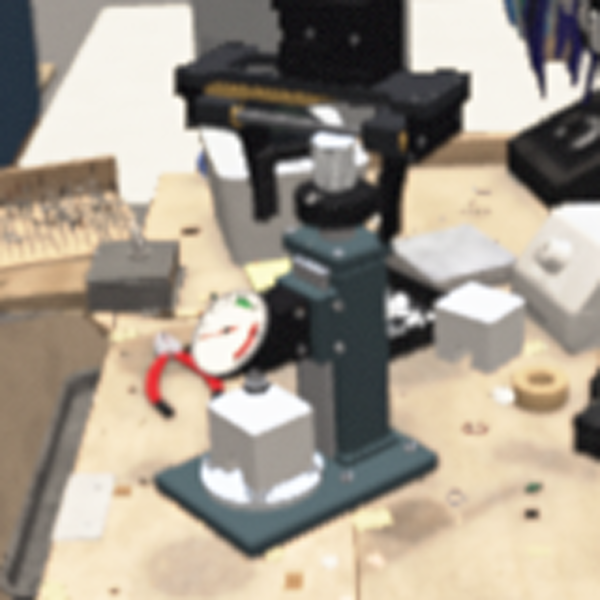

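```bash
cat >> h.py <<'E'
YAW=np.radians(9.0)
SX=np.array([np.cos(YAW),np.sin(YAW),0]); SY=np.array([-SX[1],SX[0],0]); UP=(SX+[0,0,1])/np.sqrt(2)  # in-face up
RT=-SY  # right as seen from front
def unwarp(im,cam,C,n=240,rad=.03):
    g=np.linspace(-rad,rad,n); mp=np.zeros((n,n,2),np.float32)
    H=cv2.getPerspectiveTransform(np.float32([[0,0],[n-1,0],[n-1,n-1],[0,n-1]]),
      np.float32([proj(cam,C+RT*a*rad+UP*b*rad) for a,b in ((-1,1),(1,1),(1,-1),(-1,-1))]))
    return cv2.warpPerspective(im,H,(n,n),flags=cv2.INTER_CUBIC|cv2.WARP_INVERSE_MAP)
def center(cam,im,C0,dzs=None):
    # best white-disc fit over world offsets of C0 (tool z drop + small y)
    best=None; yy,xx=np.mgrid[:240,:240]; r=np.hypot(xx-119.5,yy-119.5)/120*30
    for dz in np.arange(-.022,.004,.001) if dzs is None else dzs:
        for dy in np.arange(-.004,.0041,.001):
            C=C0+[0,0,dz]+dy*SY; g=unwarp(im,cam,C).astype(float).min(2)
            s=g[(r<27)&(r>23)].mean()-g[(r>29.5)&(r<33)].mean()
            if best is None or s>best[0]: best=(s,dz,dy,C)
    return best
def needle(cam,im,C):
    u=unwarp(im,cam,C).astype(float); red=np.clip(u[...,0]-(u[...,1]+u[...,2])/2,0,None)
    th=np.arange(-.6,4.2,.02); rr=np.arange(5,17,.5)*4
    sc=[np.mean([red[int(round(119.5-q*np.cos(t-2.1))),int(round(119.5+q*np.sin(t-2.1)))] for q in rr]) for t in th]
    sc=cv2.GaussianBlur(np.array(sc)[None],(0,0),3)[0]; i=sc.argmax(); w=np.clip(sc[max(0,i-15):i+16]-.4*sc[i],0,None)
    return (th[max(0,i-15):i+16]*w).sum()/w.sum(), sc[i], u.astype(np.uint8)
E
python3 - <<'E'
from h import *
# triangulate dial centre
p,d=ray("scene",[229.4,216.5]); q,e=ray("top",[278.8,263.])
k=np.linalg.lstsq(np.c_[d,-e],q-p,rcond=None)[0]; C=(p+d*k[0]+q+e*k[1])/2
print("C",C.round(4),np.linalg.norm(p+d*k[0]-q-e*k[1]).round(4), "in stand", (C-[.536,.126,0])@SX+.045,(C-[.536,.126,0])@SY)
out=[]
for cam,f in (("scene","scene0"),("scene","s2"),("top","top0")):
    im=cv2.cvtColor(cv2.imread(f"pics/{f}.png"),cv2.COLOR_BGR2RGB)
    b=center(cam,im,C,np.arange(-.004,.005,.001)); n=needle(cam,im,b[3]); print(f,b[:3],n[:2], needle(cam,im,C)[:2]); out.append(n[2])
save("c4",np.hstack(out))
E
```

```text
C [0.4388 0.1061 0.1477] 0.0019 in stand -0.054111460315818594 -0.004453149501397481
scene0 (np.float64(80.33582276536974), np.float64(-0.004), np.float64(-0.004)) (np.float64(0.18957521893554016), np.float64(31.268079368886294)) (np.float64(3.543508407272774), np.float64(34.47120311265837))
s2 (np.float64(80.3843652670559), np.float64(-0.004), np.float64(-0.004)) (np.float64(0.1939704711438518), np.float64(31.355999681957726)) (np.float64(3.551119010787083), np.float64(34.0525290245787))
top0 (np.float64(11.174156871968691), np.float64(0.004), np.float64(-0.001)) (np.float64(3.7058103156221427), np.float64(36.23518680196779)) (np.float64(3.738599535273143), np.float64(34.20889778391142))
```

View pics/c4.png

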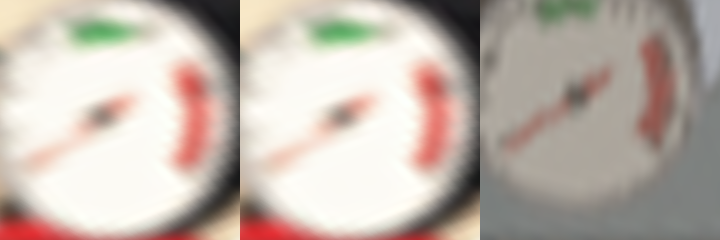

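Emit:
step_arm([
  [[0.087,0,-0.0037,0,0],[0.087,0,-0.0037,0,0],[0.087,0,0,0,0]],
])

```text
t: 4.3
position: [0.5386, 0.1246, 0.1883]
tool_rot: [-180.0, 0.1, -149.0]
ft_force: [0.1, -1.5, 0.7]
gripper_width: 0.0871
gripper_force: 0.0
```

Emit:
step_arm([
  [[0.075,0,0.0025,0,0],[0.05,0,0,0,0],[0.05,0,0,0,0],[0.05,0,0,0,0]],
], force=25)

```text
t: 4.8
position: [0.537, 0.1269, 0.1875]
tool_rot: [-180.0, 0.0, -148.9]
ft_force: [4.9, -6.2, 1.5]
gripper_width: 0.0553
gripper_force: 14.1
```

```bash
cat >> h.py <<'E'
C0=np.array([.4388,.1061,.1477])
def hub(cam,im,C):
    for _ in range(3):
        g=cv2.GaussianBlur(unwarp(im,cam,C).astype(np.float32).max(2),(0,0),5)
        yy,xx=np.mgrid[:240,:240]; g=np.where(np.hypot(xx-119.5,yy-119.5)<45,g,999)
        j=np.unravel_index(g.argmin(),g.shape); C=C+RT*(j[1]-119.5)*.00025+UP*(119.5-j[0])*.00025
    return C
def look(turn=0.,f=None,name=None):
    im=snapshot("scene") if f is None else cv2.cvtColor(cv2.imread(f"pics/{f}.png"),cv2.COLOR_BGR2RGB)
    C=hub("scene",im,C0-[0,0,.006*turn]); n=needle("scene",im,C)
    print("hub",proj("scene",C).round(1),"off",((C-C0)@RT).round(4),((C-C0)@UP).round(4),"needle",round(n[0],3),"score",round(n[1],1))
    if name: save(name,n[2])
E
python3 - <<'E'
from h import *
look(f="scene0"); look(f="s2"); look(name="n0")
go(.536,.126,.187)
E
```

```text
hub [230.  217.6] off 0.0029 -0.0021 needle -0.118 score 34.1
hub [230.  217.6] off 0.0029 -0.0021 needle -0.115 score 34.0
hub [230.  217.6] off 0.0029 -0.0021 needle -0.119 score 33.2
t 4.85 j [-26.8  10.9   9.9  98.3  -2.   70.9 104.6] pos [0.537  0.1268 0.1876] rot [-180.    0. -149.] toolshift [ 0.0013 -0.0001  0.0006] F [ 1.2 -1.7  0.1] Tz -0.0 w 0.0554
```

Emit:
step_arm([
  [[0.05,0,0,0,0.1],[0.05,0,0,0,0.15],[0.05,0,0,0,0.15],[0.05,0,0,0,0.15],[0.05,0,0,0,0.15]],
])

```text
t: 5.48
position: [0.5371, 0.1266, 0.1876]
tool_rot: [-180.0, 0.0, 170.7]
ft_force: [0.7, -1.9, -0.1]
gripper_width: 0.055
gripper_force: 25.0
```

Run:
```python
from h import *
look(.7)
go(.536,.126,.187)
```

```text
hub [230.1 219.1] off 0.0029 -0.0051 needle -0.123 score 33.3
t 5.525 j [-30.   10.9  13.6  98.5  -2.7  70.9  64.5] pos [0.5371 0.1266 0.1876] rot [-180.     0.   170.2] toolshift [ 0.0009 -0.0008  0.0006] F [ 0.8 -2.4  0.5] Tz 0.02 w 0.0552
```

Emit:
step_arm([
  [[0.05,0,0,0,0.15],[0.05,0,0,0,0.15],[0.05,0,0,0,0.15],[0.05,0,0,0,0.15],[0.05,0,0,0,0]],
])

```text
t: 6.15
position: [0.5371, 0.1265, 0.1876]
tool_rot: [-180.0, 0.0, 136.7]
ft_force: [0.5, -3.5, -0.4]
gripper_width: 0.0553
gripper_force: 25.0
```

Run:
```python
from h import *
look(1.3)
go(.536,.126,.187)
im=snapshot("scene"); save("s3",im); save("c5",cv2.resize(im[190:300,190:290],(500,550),interpolation=cv2.INTER_CUBIC))
```

```text
hub [230.3 220.5] off 0.0031 -0.0076 needle -0.09 score 32.0
t 6.2 j [-32.7  11.   16.7  98.6  -3.3  70.9  31.6] pos [0.537  0.1265 0.1876] rot [-180.     0.   136.8] toolshift [ 0.0004 -0.0011  0.0006] F [ 0.1 -2.9  1.3] Tz -0.18 w 0.0553
```

View pics/c5.png

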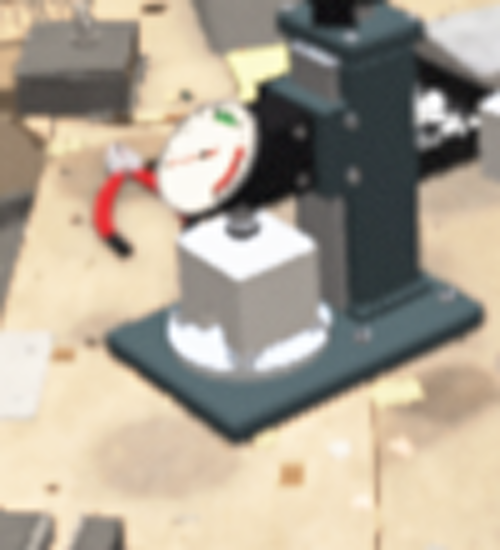

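Emit:
step_arm([
  [[0.05,0,0,0,0.1],[0.05,0,0,0,0.1],[0.05,0,0,0,0.08],[0.05,0,0,0,0]],
])

```text
t: 6.75
position: [0.537, 0.1264, 0.1876]
tool_rot: [-180.0, 0.0, 120.7]
ft_force: [0.9, -5.5, 0.7]
gripper_width: 0.0552
gripper_force: 25.0
```

Run:
```python
from h import *
look(1.58)
go(.536,.126,.187)
a=cv2.imread("pics/s3.png"); save("s4",snapshot("scene")); b=cv2.imread("pics/s4.png")
b0=cv2.imread("pics/scene0.png")
# column profile through foot: find dark->bright transition
for im in (b0,a,b): print([int(v) for v in im[218:245,237:240].mean((1,2))])
```

```text
hub [230.3 221. ] off 0.0029 -0.0086 needle -0.124 score 31.6
t 6.8 j [-34.1  11.   18.2  98.7  -3.6  70.9  15.7] pos [0.537  0.1265 0.1876] rot [-180.     0.   120.7] toolshift [ 0.0001 -0.0011  0.0006] F [ 0.5 -5.7  1. ] Tz -0.12 w 0.0552
[154, 154, 167, 155, 124, 87, 50, 27, 18, 23, 50, 85, 107, 126, 137, 108, 112, 206, 251, 252, 251, 251, 251, 251, 251, 251, 248]
[239, 209, 179, 173, 175, 172, 155, 129, 90, 54, 29, 19, 30, 60, 88, 110, 137, 145, 102, 130, 224, 251, 252, 251, 251, 251, 248]
[225, 217, 186, 157, 152, 157, 164, 151, 119, 82, 48, 24, 24, 56, 88, 105, 122, 140, 128, 108, 197, 251, 252, 251, 251, 252, 249]
```

Emit:
step_arm([
  [[0.05,0,0,0,0.1],[0.05,0,0,0,0]],
])

```text
t: 7.1
position: [0.537, 0.1265, 0.1876]
tool_rot: [-180.0, 0.0, 114.9]
ft_force: [0.2, -4.7, 1.2]
gripper_width: 0.0553
gripper_force: 25.0
```

```bash
cat >> h.py <<'E'
def step(turn):
    look(turn); im=snapshot("scene"); print([int(v) for v in im[230:245,237:240].mean((1,2))]); s=sensors.state(); print(s["t"],s["tool_rot"][2].round(1),s["joint_pos"][6].round(1),s["ft_force"].round(1),s["ft_torque"][2].round(2))
E
python3 - <<'E'
from h import *
step(1.68)
P=np.array([.536,.126,0])-.075*SX
for z in (.077,.083,.091):
    pts=np.array([proj("scene",P+[.01*np.cos(t),.01*np.sin(t),z]) for t in np.linspace(0,6.28,60)]); print(z,pts[:,1].max().round(1),pts.mean(0).round(1))
E
```

```text
hub [230.1 221.4] off 0.0024 -0.0098 needle -0.097 score 31.9
[21, 36, 69, 96, 114, 136, 138, 103, 160, 239, 251, 252, 252, 251, 249]
7.2 115.0 10.1 [ 2.1 -5.8  0.1] -0.2
0.077 239.6 [238.4 237.7]
0.083 237.6 [238.2 235.6]
0.091 234.8 [238.  232.9]
```

Emit:
step_arm([
  [[0.05,0,0,0,0.08],[0.05,0,0,0,0.08],[0.05,0,0,0,0]],
])

```text
t: 7.58
position: [0.5369, 0.1264, 0.1876]
tool_rot: [-180.0, 0.0, 105.8]
ft_force: [0.4, -5.2, 0.7]
gripper_width: 0.0553
gripper_force: 25.0
```

```bash
python3 -c "
from h import *
step(1.84)"
```

```text
hub [230.4 221.5] off 0.0029 -0.0097 needle -0.117 score 30.6
[21, 31, 58, 87, 110, 135, 145, 104, 129, 222, 251, 252, 251, 251, 249]
7.675 105.8 1.1 [ 0.4 -4.9  0.4] -0.11
```

Emit:
step_arm([
  [[0.05,0,0,0,0.1],[0.05,0,0,0,0],[0.05,0,0,0,0]],
])

```text
t: 8.05
position: [0.5369, 0.1264, 0.1876]
tool_rot: [-180.0, 0.0, 100.1]
ft_force: [0.8, -5.4, 1.1]
gripper_width: 0.0551
gripper_force: 25.0
```

```bash
python3 -c "
from h import *
step(1.94)"
```

```text
hub [230.2 221.9] off 0.0026 -0.0106 needle -0.111 score 31.3
[24, 25, 55, 89, 107, 127, 139, 108, 113, 209, 252, 252, 252, 252, 249]
8.15 100.1 -4.6 [-0.3 -5.   0.4] -0.14
```

Emit:
step_arm([
  [[0.05,0,0,0,0.1],[0.05,0,0,0,0],[0.05,0,0,0,0]],
])

```text
t: 8.52
position: [0.5369, 0.1264, 0.1876]
tool_rot: [-180.0, 0.0, 94.3]
ft_force: [-0.5, -4.6, 1.2]
gripper_width: 0.0553
gripper_force: 25.0
```

```bash
python3 -c "
from h import *
step(2.04)"
```

```text
hub [230.3 221.9] off 0.0026 -0.0105 needle -0.132 score 31.1
[25, 25, 54, 88, 106, 123, 138, 122, 106, 198, 251, 252, 252, 252, 249]
8.625 94.3 -10.2 [ 0.5 -4.3  0.9] -0.11
```

Emit:
step_arm([
  [[0.05,0,0,0,0.1],[0.05,0,0,0,0],[0.05,0,0,0,0]],
])

```text
t: 9.0
position: [0.5369, 0.1264, 0.1876]
tool_rot: [-180.0, 0.0, 88.6]
ft_force: [0.2, -5.0, 0.7]
gripper_width: 0.0551
gripper_force: 25.0
```

```bash
python3 -c "
from h import *
step(2.14)"
```

```text
hub [230.4 222.3] off 0.0031 -0.0112 needle 0.001 score 28.1
[30, 19, 35, 68, 100, 116, 134, 131, 103, 173, 244, 252, 252, 252, 249]
9.1 88.6 -15.8 [ 0.7 -4.8  1.4] -0.14
```

Emit:
step_arm([
  [[0.05,0,0,0,0.04],[0.05,0,0,0,0],[0.05,0,0,0,0]],
])

```text
t: 9.48
position: [0.5369, 0.1264, 0.1876]
tool_rot: [-180.0, 0.0, 86.3]
ft_force: [0.5, -6.2, 1.5]
gripper_width: 0.0553
gripper_force: 25.0
```

```bash
python3 -c "
from h import *
look(2.1); step(2.18)"
```

```text
hub [230.2 222.4] off 0.0029 -0.0118 needle 0.318 score 33.6
hub [230.2 222.5] off 0.0026 -0.0119 needle 0.334 score 33.7
[30, 20, 32, 66, 96, 113, 132, 130, 102, 173, 244, 252, 252, 252, 249]
9.625 86.3 -18.1 [ 0.3 -6.2  1.5] 0.03
```

Emit:
step_arm([
  [[0.05,0,0,0,0.025],[0.05,0,0,0,0],[0.05,0,0,0,0]],
])

```text
t: 10.0
position: [0.5368, 0.1264, 0.1876]
tool_rot: [-180.0, 0.0, 84.9]
ft_force: [0.7, -5.5, 1.6]
gripper_width: 0.0552
gripper_force: 25.0
```

```bash
python3 -c "
from h import *
look(2.1); step(2.2)"
```

```text
hub [230.3 222.4] off 0.0031 -0.0115 needle 3.644 score 29.6
hub [230.3 222.5] off 0.0029 -0.0117 needle 3.62 score 28.6
[31, 20, 34, 66, 96, 113, 132, 132, 104, 173, 244, 252, 252, 252, 249]
10.15 84.9 -19.5 [-0.3 -5.5  1.9] 0.08
```

Emit:
step_arm([
  [[0.087,0,0,0,0],[0.087,0,0,0,0],[0.087,0,0,0,0],[0.087,0,0,0,0]],
])

```text
t: 10.65
position: [0.5368, 0.1274, 0.1875]
tool_rot: [-180.0, -0.0, 84.8]
ft_force: [-0.1, -0.1, 0.2]
gripper_width: 0.0837
gripper_force: 0.0
```

```bash
sed -i 's/np.arange(5,17,.5)/np.arange(9.5,16.5,.5)/' h.py; python3 -c "
from h import *
look(f='scene0'); look(2.1); step(2.2); go(.5365,.126,.221)"
```

```text
hub [230.  217.6] off 0.0029 -0.0021 needle -0.122 score 31.1
hub [230.3 222.4] off 0.0031 -0.0115 needle 0.435 score 40.2
hub [230.3 222.4] off 0.0026 -0.0117 needle 0.45 score 40.2
[31, 20, 32, 66, 97, 113, 132, 132, 104, 173, 244, 252, 252, 252, 249]
10.8 84.7 -19.7 [-0.4 -0.2  0.4] 0.01
t 10.8 j [-37.1  11.1  21.6  98.9  -4.3  70.9 -19.7] pos [0.5368 0.1272 0.1875] rot [-180.    -0.    84.7] toolshift [-0.0012 -0.0002 -0.0335] F [-0.4 -0.2  0.4] Tz 0.01 w 0.0864
```

Emit:
step_arm([
  [[0.087,-0.0005,0,-0.018,0],[0.087,0,0,-0.017,0],[0.087,0,0,0,0],[0.06,0,0,0,0]],
], force=15)

```text
t: 11.3
position: [0.5368, 0.1266, 0.2225]
tool_rot: [180.0, -0.0, 84.7]
ft_force: [-0.5, -0.8, -0.3]
gripper_width: 0.0824
gripper_force: 0.0
```

```bash
python3 -c "
from h import *
step(2.2); go(.537,.1264,.2225)"
```

```text
hub [230.3 222.4] off 0.0026 -0.0115 needle 0.429 score 41.0
[32, 21, 33, 66, 95, 112, 132, 132, 103, 173, 244, 252, 251, 252, 248]
11.4 84.7 -20.1 [-0.1 -0.6 -0.3] 0.03
t 11.4 j [-37.3   9.7  21.8  96.2  -3.7  74.9 -20.1] pos [0.5365 0.1265 0.222 ] rot [-180.     0.    84.7] toolshift [-0.0001  0.0005 -0.0005] F [-0.1 -0.6 -0.3] Tz 0.03 w 0.0761
```

Needle holds at about 0.55 rad (3.2 N). Now I grip the fine knob.

Emit:
step_arm([
  [[0.02,0,0,0,0],[0.02,0,0,0,0],[0.02,0,0,0,0],[0.02,0,0,0,0],[0.02,0,0,0,0]],
], force=15)

```text
t: 12.02
position: [0.5368, 0.1266, 0.2225]
tool_rot: [180.0, -0.0, 84.7]
ft_force: [0.6, -0.4, -0.3]
gripper_width: 0.0275
gripper_force: 15.1
```

Emit:
step_arm([
  [[0.02,0,0,0,0.1],[0.02,0,0,0,0.1],[0.02,0,0,0,0.1],[0.02,0,0,0,0.1],[0.02,0,0,0,0]],
])

```text
t: 12.65
position: [0.5368, 0.1266, 0.2225]
tool_rot: [180.0, -0.0, 61.8]
ft_force: [0.3, -0.8, -1.1]
gripper_width: 0.0273
gripper_force: 15.0
```

```bash
python3 -c "
from h import *
look(2.2); step(2.3); go(.537,.1264,.2225)"
```

```text
hub [230.3 222.6] off 0.0029 -0.012 needle 1.104 score 37.9
hub [230.2 222.6] off 0.0024 -0.0121 needle 1.121 score 38.1
[37, 22, 32, 63, 92, 109, 125, 122, 97, 161, 240, 252, 252, 252, 249]
12.8 61.9 -42.6 [-0.2 -0.3  0.1] -0.04
t 12.8 j [-39.    9.7  23.7  96.2  -4.   74.9 -42.6] pos [0.5369 0.1266 0.2226] rot [180.   -0.   61.9] toolshift [-0.0001  0.0002  0.0001] F [-0.2 -0.3  0.1] Tz -0.04 w 0.0275
```

Emit:
step_arm([
  [[0.02,0,0,0,0.1],[0.02,0,0,0,0.1],[0.02,0,0,0,0.1],[0.02,0,0,0,0.1],[0.02,0,0,0,0]],
])

```text
t: 13.42
position: [0.5368, 0.1266, 0.2226]
tool_rot: [180.0, -0.0, 39.0]
ft_force: [-0.5, -0.0, -0.9]
gripper_width: 0.0277
gripper_force: 15.0
```

```bash
python3 -c "
from h import *
look(2.2); step(2.3)"
```

```text
hub [230.3 222.7] off 0.0031 -0.0122 needle 1.779 score 33.0
hub [230.3 222.7] off 0.0026 -0.0121 needle 1.78 score 33.4
[41, 24, 30, 59, 87, 108, 122, 123, 99, 162, 240, 252, 252, 252, 249]
13.575 39.0 -65.2 [ 0.8 -0.5 -0.1] -0.02
```

Emit:
step_arm([
  [[0.02,0,0,0,0.07],[0.02,0,0,0,0.06],[0.02,0,0,0,0],[0.02,0,0,0,0]],
])

```text
t: 14.08
position: [0.5368, 0.1266, 0.2226]
tool_rot: [-180.0, -0.0, 31.6]
ft_force: [0.4, 1.1, -0.0]
gripper_width: 0.0277
gripper_force: 15.0
```

Emit:
step_arm([
  [[0.06,0,0,0,0],[0.087,0,0,0,0],[0.087,0,0,0,0],[0.087,0,0,0,0]],
])

```text
t: 14.58
position: [0.5368, 0.1266, 0.2225]
tool_rot: [-180.0, -0.0, 31.5]
ft_force: [0.6, -0.1, 0.4]
gripper_width: 0.0596
gripper_force: 0.0
```

```bash
python3 -c "
from h import *
look(2.2); look(2.3,name='n5'); go(.537,.1264,.2225)
im=snapshot('scene'); save('c6',np.hstack([cv2.resize(im[150:270,190:290],(500,600),interpolation=cv2.INTER_CUBIC)]))"
```

```text
hub [230.3 222.8] off 0.0034 -0.0125 needle 1.985 score 36.7
hub [230.3 222.8] off 0.0029 -0.0124 needle 1.986 score 37.1
t 14.675 j [-41.3   9.8  26.4  96.3  -4.5  74.9 -72.7] pos [0.5368 0.1266 0.2225] rot [-180.    -0.    31.4] toolshift [0.0001 0.0002 0.    ] F [ 0.1 -0.8  0.4] Tz -0.03 w 0.0674
```

View pics/c6.png

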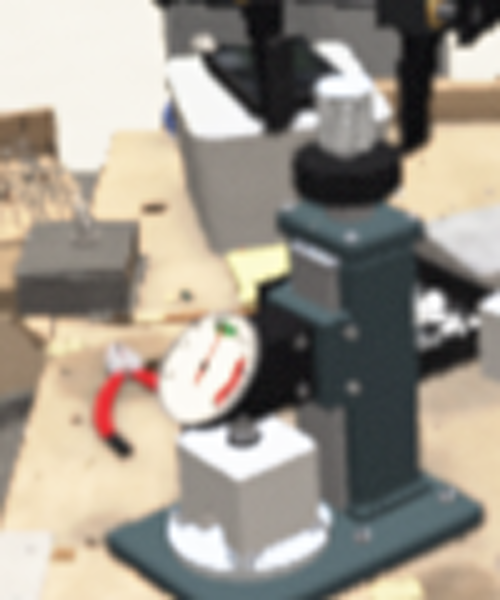

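View pics/n5.png

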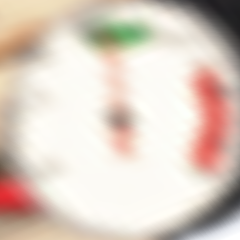

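Emit:
step_arm([
  [[0.087,0,0,0,0],[0.087,0,0,-0.03,0],[0.087,0,0,-0.04,0],[0.087,0,0,-0.03,0],[0.087,0,0,0,0]],
])

```text
t: 15.35
position: [0.5378, 0.1267, 0.3249]
tool_rot: [180.0, -0.2, 31.4]
ft_force: [-0.0, 0.1, -0.9]
gripper_width: 0.087
gripper_force: 0.0
```

Emit:
step_arm([
  [[0.087,0,0,0,0],[0.087,0,0,0,0],[0.087,0,0,0,0]],
])

```text
t: 15.72
position: [0.5366, 0.1265, 0.3218]
tool_rot: [-180.0, 0.1, 31.4]
ft_force: [0.3, -0.6, 0.1]
gripper_width: 0.0873
gripper_force: 0.0
```

```bash
python3 -c "
from h import *
look(2.2); step(2.3); print(job_done())"
```

```text
hub [230.3 222.8] off 0.0034 -0.0125 needle 1.983 score 37.4
hub [230.3 222.8] off 0.0029 -0.0124 needle 1.982 score 37.1
[44, 24, 30, 58, 87, 106, 122, 122, 99, 161, 239, 251, 251, 251, 248]
15.875 31.4 -73.6 [ 0.3  0.9 -0.7] -0.02
the job is handed in; nothing more can be done
None
```

The job is handed in: the bracket stands under load with the needle steady in the green band at about 2.0–2.1 rad (roughly 12 N, read from the camera), and the arm is lifted clear. `job_done()` returned no verdict.

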